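Stack the stone slabs and lift the pile off the drying rack

ROBOT

A 6-joint arm with a two-finger parallel gripper is mounted at the origin on the work surface. World frame = base frame: x ahead of the robot, y to its left, z up, the work surface at z = 0. Lengths are in m, angles in degrees, forces in N, time in s.
With the tool pointing down it reaches from about 0.4 to 0.825 m from the base axis. Payload 7 kg.
Tool frame: the origin (TCP) lies midway between the tips of the shut fingers; the grasp point (between the pads) lies 19 mm behind it; z points along the fingers, y is the line along which they close (so a half turn about z gives the same grasp; the last joint's range is limited). The gripper opens to 88 mm and grips with 3 to 60 N. Pads are 19 mm wide; open, the fingers measure 130 mm over their backs; the gripper's body (78 mm by 193 mm) begins 47 mm behind the grasp point.
Start: joints at [86.981, 20.546, 0.682, 0, -70.136, -16.507], TCP at [0.226, 0.636, 0.227] pointing down, gripper open.
Joint ranges: [-176.03, 176.03], [-82.01, 121.73], [-58.28, 71.71], [-173.87, 95.51], [-174.79, -0.11], [-173.66, 173.66]. Speed limits (degrees/s): [136.94, 136.94, 172.46, 180, 180, 180].

INTERFACE

Orientations are given as [roll, pitch, yaw] about the fixed x, y, z axes, in that order (R = Rz(yaw) Ry(pitch) Rx(roll)).
In Python, from plant import r gives the robot as it stands.
- The arm moves only by the tool carry_out, never from a script. Its argument "deltas" is a list of rows, each a list of 3 entries, a list of its own where there are three numbers: the opening, from 0 (shut) to 1 (fully open), then the shift along the tool's x, y, z in mm, then the turn, a rotation vector about the tool's x, y, z in rad. In form: [[gripper, [tx, ty, tz], [rx, ry, rz]], ...]. A call has 1 to 12 rows; each row is the pose to reach, as a shift and turn from the pose commanded when the call began, along the tool's axes at that moment; what a row does not reach only later rows make up. A row lasts 1/10 s, in which the tool goes at most 50 mm and 8.59 degrees, less where a joint would pass 70% of its speed; a pose out of reach is approached as far as the arm can. A call with a gripper value outside its range is refused whole. The fingers move at their own pace and stop on an object; "squeeze" is the grip in N (left out, the last holds). Time passes only in rows, so rows that repeat a pose let the fingers close. It gives the time, the measured TCP pose, the force, the opening and the grip force at its end, in the units of the state.
- r.get_state(): the state, without advancing time (a new reading comes with each control period).
- r.capture(name): name is "scene" or "top" or "wrist"; returns (picture, depth): 480x640x3 uint8, red, green, blue; 480x640 float32, m along the optical axis (not along the pixel's ray), 0 where there is no reading.
- r.get_calibration(name): a dict with "fov_y" (degrees; the focal length in pixels is half the picture's height over the tangent of half this angle, whatever the lens; pixels are square), "cx", "cy" (the principal point, pixels), "view" (4x4, takes a point from world to camera coordinates). Camera axes: x right, y down, z forward; pixel columns grow to the right and rows downward; lengths in m; the calibration is good to about 2 mm. A picture is of the moment at which its call begins: read the wrist's pose just before it. get_calibration takes no time and is no camera call; for the wrist camera it gives the pose at the moment of the call.
- r.close_job(): hands the job in; it is judged then, once.
The state is a dict: "time_s": time; "joints": joint angles; "qd": joint speeds; "joint_torque": joint torques, N m; "tcp_pos": TCP position; "eef_rot": TCP orientation; "contact_force": force on the tool from outside, world axes, zero at the start; "moment": the same for the moment, N m; "gripper_width": finger opening in m; "gripper_force": force on a finger pad.
Only numpy, scipy, OpenCV 4.12 (cv2) and the standard library are available. Lean on these libraries where they do the work, as an engineer would, in place of code of your own. Each camera call takes 0.05 s, during which the arm holds its last target. There are 200 camera calls.

TASK

The rack needs wiping under the finished slab set: lay the red jasper slab centred and square on the dark slate slab where that lies on the drying rack, let go of it, then lay the green malachite slab squarely on the jasper and let go of that too (set them down, do not drop them). Then take hold of the slate, lift the whole pile straight up until it is about 10 cm clear of the rods, and finish holding it there over the rack, still and level, with the pile still square. Leave the malachite nodule, the frosted jar and the black rubber lid where they are.

Things in the scene. Friction and masses are not known exactly. Their poses are not given: they have to be found in the camera images.
- slate: Dark grey slate slab, 96 x 64 x 16 mm, loose on the rods of the rack, about 0.26 kg. Origin: centre of its underside; x along its 96 mm length, y along its 64 mm width, z up. It carries the other two slabs and is gripped across its 64 mm width.
- jasper: Red jasper slab with lighter bands, 70 x 46 x 12 mm, lying loose on the fir board, about 0.11 kg. Origin: centre of its underside; x along its 70 mm length, y along its 46 mm width, z up. Laid square, its length runs along the slate's length (either way round).
- malachite: Green malachite slab with dark green bands, 70 x 46 x 12 mm, lying loose on the fir board, about 0.14 kg. Origin: centre of its underside; x along its 70 mm length, y along its 46 mm width, z up.
- rack: Drying rack of eight steel rods, fixed to the fir board, 180 x 160 mm over all. Origin: centre of its foot, on the board; z up. The rods run along its y, 24 mm apart, 6 mm thick, their tops 45 mm above the origin; nothing stands higher than the rods.
- board: Scarred fir board, fixed, 430 (x) x 800 (y) x 20 mm. Origin: centre of its underside, on the work surface; its top lies at height 20 mm.
- nodule: Rounded malachite nodule, 58 mm across and 46 mm high, loose on the board; bystander. Origin: centre of its underside.
- jar: Open frosted glass jar, 70 mm across and 95 mm high, loose on the board; bystander. Origin: centre of its underside.
- lid: Black rubber lid, a disc 72 mm across and 16 mm high, loose on the board; bystander. Origin: centre of its underside.
Mind the look-alikes: they are no part of the job. Of the things that look like the malachite, the smaller one is meant.

How it is judged:
By the outcome, as a careful person would: the job done as asked, in the order asked, and still so for the second after the job is handed in, while the arm keeps its last pose, push and grip.
It also fails if it takes over 72 s, if anything falls off the work surface, if the arm or the gripper's body presses on something with over 40 N, if the wrist force passes 120 N, or if a joint passes its speed limit or range.

## Working session

There is one attempt and no reset: what is moved stays moved. The work goes in short steps, Python scripts to look and compute and a tool call to move; the robot and the scene stay as the last step left them, time stands still between calls to the robot, and variables do not carry over. Pictures are saved under pics/ and viewed, at most 10 in all, crops included, and the job is handed in when it is done.

Besides the shell and the picture viewer there is one more tool, called after "Request:" as name(argument=value, ...) on one line, values as JSON. carry_out: Moves the arm, as the interface text tells. Its arguments: {"type":"object","properties":{"deltas":{"type":"array"},"squeeze":{"type":"number"}},"required":["deltas"]}

```bash
mkdir -p pics; ls
python3 - <<'E'
from plant import r
import cv2,numpy as np
ims=[]
for n in ("top","scene"):
    p,d=r.capture(n); np.savez(f"{n}.npz",p=p,d=d); c=r.get_calibration(n); print(n,c)
    cv2.imwrite(f"pics/{n}0.png",p[:,:,::-1])
print(r.get_state())
E
```

```text
pics
top {'fov_y': 57.70472347449204, 'cx': 323.1916491743498, 'cy': 236.31060259112073, 'view': array([[ 9.75960361e-03, -9.99949752e-01,  2.28990146e-03,
        -1.76438514e-02],
       [-9.89458626e-01, -9.98805018e-03, -1.44470987e-01,
         5.01507325e-01],
       [ 1.44486599e-01, -8.55783191e-04, -9.89506387e-01,
         6.86040726e-01],
       [ 0.00000000e+00,  0.00000000e+00,  0.00000000e+00,
         1.00000000e+00]])}
scene {'fov_y': 52.0661552349804, 'cx': 323.844428144316, 'cy': 240.97544150203115, 'view': array([[-0.18569441,  0.98244441, -0.01790454,  0.12065634],
       [ 0.54763586,  0.0883466 , -0.83203957, -0.19679007],
       [-0.81585082, -0.16431026, -0.55442725,  1.26178841],
       [ 0.        ,  0.        ,  0.        ,  1.        ]])}
{'time_s': 0.1, 'joints': array([ 8.69798125e+01,  2.05861501e+01,  6.41039661e-01, -1.72191228e-02,
       -7.01369791e+01, -1.65063023e+01]), 'qd': array([ 0.04627178,  0.02528906,  0.07557001,  0.06653628, -0.11604194,
        0.00854292]), 'joint_torque': array([-3.01756700e-03, -5.84163809e+01,  2.93750328e+01,  7.01558501e+00,
        1.01429070e-02, -6.05282617e-05]), 'tcp_pos': array([0.22550345, 0.63576549, 0.22574667]), 'eef_rot': array([ 1.79916694e+02, -7.80429986e-03, -1.95323464e+01]), 'contact_force': array([ 0.27881597,  0.73435439, -0.65001436]), 'moment': array([ 0.05531887, -0.00060996, -0.00366314]), 'gripper_force': 0.0, 'gripper_width': 0.08744578528253757}
```

View pics/top0.png

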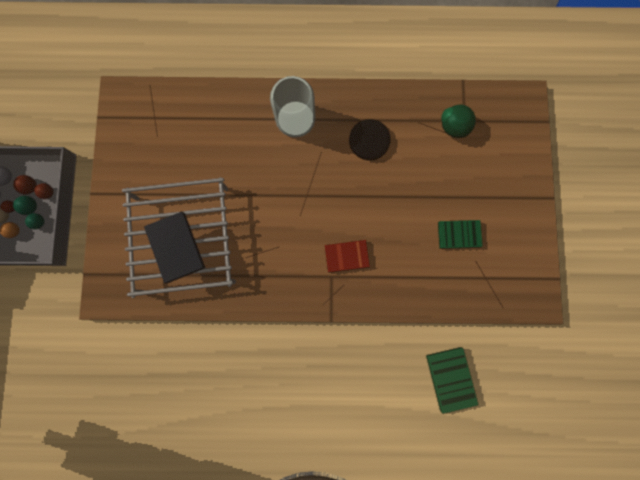

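View pics/scene0.png

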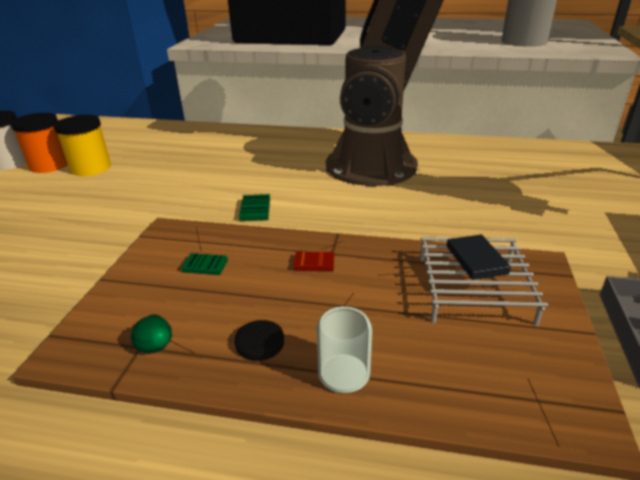

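The top view shows the slate on the rack at about (174,247) and the jasper at (347,256). There are three green things: a slab on the board at (460,235), a larger slab off the board at (452,380), and the round nodule at (458,121). The smaller slab, the one on the board, fits. I'll measure both slabs and confirm with a crop.

```bash
cat > h.py <<'E'
from plant import r
import cv2,numpy as np
from scipy.spatial.transform import Rotation as R
def grab(n):
    c=r.get_calibration(n); p,d=r.capture(n); return p,d,c
def cast(uv,c,z):
    uv=np.atleast_2d(uv).astype(float); f=240/np.tan(np.radians(c['fov_y']/2)); V=np.array(c['view'])
    ray=np.c_[(uv[:,0]-c['cx'])/f,(uv[:,1]-c['cy'])/f,np.ones(len(uv))]@V[:3,:3]
    o=-V[:3,:3].T@V[:3,3]; return o+ray*((z-o[2])/ray[:,2])[:,None]
def mask(p,col):
    h=cv2.cvtColor(p,cv2.COLOR_RGB2HSV); H,S,Vv=[h[:,:,i].astype(int) for i in range(3)]
    if col=='red': m=((H<7)|(H>173))&(S>170)
    if col=='green': m=(H>55)&(H<95)&(S>100)
    if col=='dark': m=(Vv<75)&(S<110)
    return cv2.morphologyEx(m.astype(np.uint8)*255,cv2.MORPH_CLOSE,np.ones((5,5)))
def rects(p,c,col,z,amin=300):
    """metric min-area rectangles of coloured blobs on plane z: px centre, xy(mm), size(mm), yaw of long side"""
    out=[]
    for k in cv2.findContours(mask(p,col),cv2.RETR_EXTERNAL,cv2.CHAIN_APPROX_NONE)[0]:
        if cv2.contourArea(k)<amin: continue
        w=cast(k[:,0],c,z)[:,:2]*1000
        (cx,cy),(a,b),t=cv2.minAreaRect(w.astype(np.float32))
        if a<b: a,b,t=b,a,t+90
        out.append((k[:,0].mean(0).round(),np.round([cx,cy],1),np.round([a,b],1),round((t+90)%180-90,1)))
    return out
E
python3 - <<'E'
from h import *
D=np.load('top.npz'); c=r.get_calibration('top')
for col,z in(('red',.032),('green',.032),('green',.012),('dark',.081)):
    print(col,z,*rects(D['p'],c,col,z),sep='\n ')
cv2.imwrite('pics/crop.png',cv2.resize(D['p'][200:430,400:520,::-1],None,fx=2.5,fy=2.5,interpolation=cv2.INTER_CUBIC))
p,d,c=grab('wrist'); cv2.imwrite('pics/w0.png',p[:,:,::-1]); print(c,r.get_state()['tcp_pos'])
E
```

```text
red
 0.032
 (array([347., 256.]), array([470.3, -52.1]), array([68. , 44.4]), -81.9)
green
 0.032
 (array([452., 385.]), array([ 273.5, -220. ]), array([89.6, 58.2]), 13.7)
 (array([460., 234.]), array([ 508.8, -240.9]), array([69.3, 43.7]), -87.3)
 (array([ 28., 212.]), array([538. , 486.2]), array([60.9, 29.7]), 30.9)
 (array([457., 120.]), array([ 709.9, -242.6]), array([51.1, 49.4]), -89.4)
green
 0.012
 (array([452., 385.]), array([ 270.1, -225.8]), array([92.1, 59.8]), 13.7)
 (array([460., 234.]), array([ 511.9, -247.3]), array([71.2, 44.9]), -87.3)
 (array([ 28., 212.]), array([541.9, 500.1]), array([62.6, 30.6]), 30.9)
 (array([457., 120.]), array([ 718.6, -249. ]), array([52.5, 50.7]), -89.4)
dark
 0.081
 (array([452., 381.]), array([ 282.2, -205.9]), array([85.5, 56.7]), 13.1)
 (array([454., 234.]), array([ 501.8, -224.7]), array([66.3, 42.5]), -89.4)
 (array([185., 249.]), array([475.5, 205. ]), array([114.6,  93.9]), 20.6)
 (array([ 33., 208.]), array([539.6, 443.3]), array([187.4, 123. ]), 0.6)
 (array([370., 139.]), array([653.9, -86.3]), array([63.3, 61.6]), -40.4)
 (array([459., 120.]), array([ 686.3, -230. ]), array([56.6, 49.3]), -44.1)
 (array([287.,  92.]), array([734.2,  48.6]), array([48.7, 37. ]), -63.0)
{'fov_y': 61.77911576002416, 'cx': 314.38404200804166, 'cy': 241.93874675642533, 'view': array([[-0.33392191, -0.94259993,  0.00123342,  0.67448878],
       [-0.89732544,  0.31828327,  0.3057823 , -0.0396564 ],
       [-0.28862295,  0.10100063, -0.95210066,  0.39208275],
       [ 0.        ,  0.        ,  0.        ,  1.        ]])} [0.22552271 0.63578855 0.22583993]
```

View pics/crop.png

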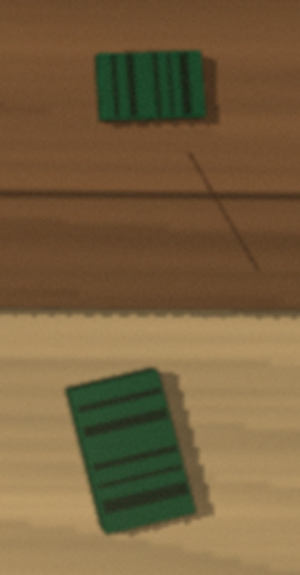

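View pics/w0.png

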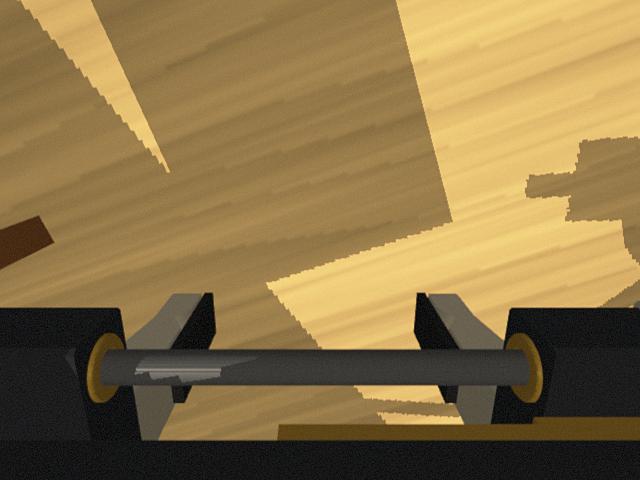

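The crop shows the small malachite slab on the board, measured 69x44 mm at pixel (460,234). The look-alike at (452,385) is about 90x58 mm and lies off the board. The wrist view shows the fingers in the lower half and open sight above them. Next I'll look at the slate and then the jasper with the wrist camera.

```bash
cat >> h.py <<'E'
def go(pos,yaw):
    """rows from the measured pose: tool-frame shift (mm) and rotvec for tool-down target"""
    s=r.get_state(); A=R.from_euler('xyz',s['eef_rot'],degrees=True); B=R.from_euler('xyz',[180,0,yaw],degrees=True)
    print('shift',(A.inv().apply(np.array(pos)/1000-s['tcp_pos'])*1000).round(1),'turn',(A.inv()*B).as_rotvec().round(4),
      '| t',round(s['time_s'],2),'tcp',(s['tcp_pos']*1000).round(1),s['eef_rot'].round(2))
E
python3 - <<'E'
from h import *
s=r.get_state(); A=R.from_euler('xyz',s['eef_rot'],degrees=True); c=r.get_calibration('wrist'); V=c['view']
print('cam in tool',A.inv().apply(-V[:3,:3].T@V[:3,3]-s['tcp_pos']).round(3),'fwd',A.inv().apply(V[2,:3]).round(3),'right',A.inv().apply(V[0,:3]).round(3))
D=np.load('top.npz');c=r.get_calibration('top')
h=cv2.cvtColor(D['p'],cv2.COLOR_RGB2HSV); print(h[247,174],h[247,215],h[230,255],h[222,180])
m=((h[...,2]<75)&(h[...,1]<110)).astype(np.uint8); m[:,:140]=0; m[:,215:]=0; m[:200]=0;m[300:]=0
m=cv2.morphologyEx(m,cv2.MORPH_OPEN,np.ones((9,9)))
k=max(cv2.findContours(m,0,1)[0],key=cv2.contourArea)
print(cv2.minAreaRect((cast(k[:,0],c,.081)[:,:2]*1000).astype(np.float32)),cv2.minAreaRect(k))
go([470-60,205-20,260],-160); go([470,205,260],20)
E
```

```text
cam in tool [ 0.082 -0.    -0.159] fwd [-0.306 -0.     0.952] right [0. 1. 0.]
[ 0  6 43] [ 14 148  76] [ 14 145 104] [ 6 27 47]
((477.1060791015625, 217.78338623046875), (101.92254638671875, 67.72927856445312), 23.473169326782227) ((174.37925720214844, 246.38656616210938), (63.70855712890625, 44.69476318359375), 69.775146484375)
shift [324.6 363.2 -33.6] turn [ 4.0000e-04 -1.7000e-03  2.4516e+00] | t 0.15 tcp [225.5 635.8 225.8] [ 1.7992e+02 -1.0000e-02 -1.9530e+01]
shift [374.4 324.3 -33.7] turn [ 1.3e-03  3.0e-04 -6.9e-01] | t 0.15 tcp [225.5 635.8 225.8] [ 1.7992e+02 -1.0000e-02 -1.9530e+01]
```

Request:
carry_out(deltas=[[1,[376,313,-25],[0,0,0]],[1,[376,313,-25],[0,0,0]],[1,[376,313,-25],[0,0,0]],[1,[376,313,-25],[0,0,0]],[1,[376,313,-25],[0,0,0]],[1,[376,313,-25],[0,0,0]],[1,[376,313,-25],[0,0,0]],[1,[376,313,-25],[0,0,0]],[1,[376,313,-25],[0,0,0]],[1,[376,313,-25],[0,0,0]],[1,[376,313,-25],[0,0,0]],[1,[376,313,-25],[0,0,0]]])

```text
time_s: 1.35
tcp_pos: [0.4756, 0.2145, 0.2514]
eef_rot: [180.0, 0.0, -19.7]
contact_force: [0.3, -0.2, 0.6]
gripper_width: 0.0878
gripper_force: 0.0
```

Run:
```python
from h import *
p,d,c=grab('wrist'); cv2.imwrite('pics/w1.png',p[:,:,::-1]); np.savez('w1.npz',p=p,d=d,V=c['view'])
print(r.get_state()['qd'].round(2))
go([470,-52,200],-82)
```

```text
[ 1.63  0.08  0.05  0.08  0.   -0.01]
shift [ 84.7 253.6  51.4] turn [2.0000e-04 2.0000e-04 1.0893e+00] | t 1.4 tcp [475.3 215.3 251.4] [ 1.800e+02  2.000e-02 -1.958e+01]
```

View pics/w1.png

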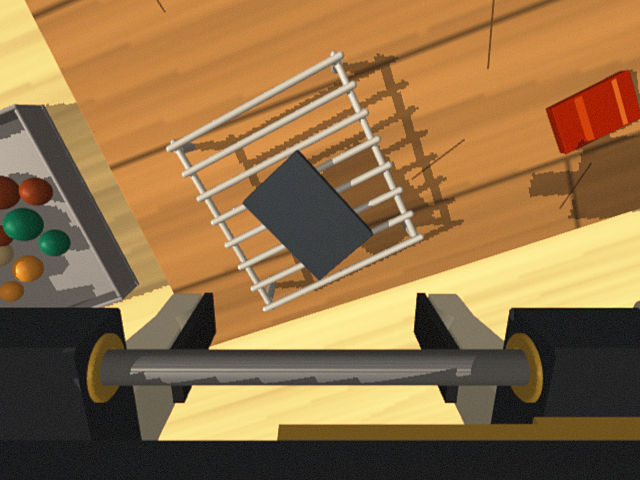

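The wrist view shows the slate fully, with corners near (297,150), (372,232), (320,280) and (243,202). The jasper is partly in view at the right. Now I'll measure the slate and move to the jasper.

Request:
carry_out(deltas=[[1,[85,254,50],[0,0,1.089]],[1,[85,254,50],[0,0,1.089]],[1,[85,254,50],[0,0,1.089]],[1,[85,254,50],[0,0,1.089]],[1,[85,254,50],[0,0,1.089]],[1,[85,254,50],[0,0,1.089]],[1,[85,254,50],[0,0,1.089]],[1,[85,254,50],[0,0,1.089]],[1,[85,254,50],[0,0,1.089]],[1,[85,254,50],[0,0,1.089]],[1,[85,254,50],[0,0,1.089]]])

```text
time_s: 2.5
tcp_pos: [0.4707, -0.0516, 0.2016]
eef_rot: [-180.0, 0.0, -81.8]
contact_force: [0.4, -0.3, -0.5]
gripper_width: 0.088
gripper_force: 0.0
```

```bash
cat >> h.py <<'E'
def slate(p,c,roi=None):
    i=p.astype(int); m=((i[...,2]>i[...,0])&(i.sum(2)<280)&(i.sum(2)>60)).astype(np.uint8); m[290:]=0
    if roi: t=np.zeros_like(m); t[roi[1]:roi[3],roi[0]:roi[2]]=1; m*=t
    m=cv2.morphologyEx(m,cv2.MORPH_OPEN,np.ones((7,7)))
    k=max(cv2.findContours(m,0,1)[0],key=cv2.contourArea)
    return cv2.minAreaRect(k),cv2.minAreaRect((cast(k[:,0],c,.081)[:,:2]*1000).astype(np.float32)),m
E
python3 - <<'E'
from h import *
D=np.load('w1.npz'); c=r.get_calibration('wrist'); c['view']=D['V']
a,b,m=slate(D['p'],c,(150,100,450,290)); print(a,b)
f=240/np.tan(np.radians(c['fov_y']/2)); v,u=np.nonzero(cv2.erode(m,np.ones((9,9)))); z=D['d'][v,u]
P=np.c_[(u-c['cx'])/f*z,(v-c['cy'])/f*z,z]; V=D['V']; W=(P-V[:3,3])@V[:3,:3]; print('slate z',np.median(W[:,2]))
p,d,c=grab('wrist'); print(*rects(p,c,'red',.032)); cv2.imwrite('pics/w2.png',p[:,:,::-1])
pt,dt,ct=grab('top'); 
go([470,-52,200],-82)
E
```

```text
((298.2500305175781, 207.75001525878906), (84.85281372070312, 71.41778564453125), 45.0) ((484.1802062988281, 225.92135620117188), (73.50178527832031, 59.739559173583984), 23.193256378173828)
slate z 0.08171699824798004
(array([316., 214.]), array([467.8, -52.1]), array([70.1, 45.3]), -82.0)
shift [0.1 0.7 1.6] turn [-0.     0.     0.003] | t 2.6 tcp [470.6 -51.8 201.6] [-180.      0.    -81.83]
```

```bash
cat >> h.py <<'E'
def byheight(d,c,lo,hi,ztop,ker=9,roi=None):
    f=240/np.tan(np.radians(c['fov_y']/2)); v,u=np.mgrid[:480,:640]; V=np.array(c['view'])
    W=(np.stack([(u-c['cx'])/f*d,(v-c['cy'])/f*d,d],-1)-V[:3,3])@V[:3,:3]
    m=((W[...,2]>lo)&(W[...,2]<hi)&(d>0)).astype(np.uint8)
    if roi: t=np.zeros_like(m); t[roi[1]:roi[3],roi[0]:roi[2]]=1; m*=t
    m=cv2.morphologyEx(m,cv2.MORPH_OPEN,np.ones((ker,ker)))
    k=max(cv2.findContours(m,0,1)[0],key=cv2.contourArea)
    return cv2.minAreaRect((cast(k[:,0],c,ztop)[:,:2]*1000).astype(np.float32)),W,cv2.minAreaRect(k)
E
python3 - <<'E'
from h import *
D=np.load('w1.npz'); c=r.get_calibration('wrist'); c['view']=D['V']
b,W,a=byheight(D['d'],c,.073,.09,.081,9,(150,100,450,290)); print(a,b)
q=cast([(297,150),(372,232),(320,280),(243,202)],c,.081)[:,:2]*1000; print(q.round(1),q.mean(0))
i=D['p'].astype(int).sum(2); m=((i<330)&(np.ptp(D['p'].astype(int),axis=2)<50)).astype(np.uint8); t=np.zeros_like(m); t[130:288,230:385]=1
m=cv2.morphologyEx(m*t,cv2.MORPH_OPEN,np.ones((9,9))); k=max(cv2.findContours(m,0,1)[0],key=cv2.contourArea)
print(cv2.minAreaRect((cast(k[:,0],c,.081)[:,:2]*1000).astype(np.float32)))
E
```

```text
((307.3223571777344, 216.763427734375), (113.53943634033203, 77.0372543334961), 47.38594055175781) ((475.17669677734375, 220.2307891845703), (96.06411743164062, 64.3739013671875), 23.16974449157715)
[[530.9 209.9]
 [445.  173.4]
 [418.  230.1]
 [506.2 267.2]] [475.02697462 220.13391989]
((475.1497497558594, 219.96939086914062), (96.56039428710938, 66.11405944824219), 23.15775489807129)
```

Request:
carry_out(deltas=[[1,[0,3,45],[0,0,0.003]],[1,[0,3,90],[0,0,0.003]],[1,[0,3,130],[0,0,0.003]],[1,[0,3,155],[0,0,0.003]],[1,[0,3,168],[0,0,0.003]],[1,[0,3,175],[0,0,0.003]],[1,[0,3,178],[0,0,0.003]],[1,[0,3,178],[0,0,0.003]],[1,[0,3,178],[0,0,0.003]]])

```text
time_s: 3.5
tcp_pos: [0.4683, -0.0525, 0.0244]
eef_rot: [-179.9, 0.0, -82.1]
contact_force: [-0.2, 0.4, 0.8]
gripper_width: 0.0876
gripper_force: 0.0
```

Request:
carry_out(deltas=[[0.3,[0,0,0],[0,0,0]],[0.3,[0,0,0],[0,0,0]],[0.3,[0,0,0],[0,0,0]],[0.3,[0,0,0],[0,0,0]],[0.3,[0,0,0],[0,0,0]],[0.3,[0,0,0],[0,0,0]],[0.3,[0,0,0],[0,0,0]],[0.3,[0,0,0],[0,0,0]]], squeeze=25)

```text
time_s: 4.3
tcp_pos: [0.4677, -0.0527, 0.0236]
eef_rot: [-180.0, -0.0, -82.1]
contact_force: [0.0, 0.3, 1.4]
gripper_width: 0.0458
gripper_force: 25.0
```

Request:
carry_out(deltas=[[0.3,[0,0,-25],[0,0,0]],[0.3,[0,0,-70],[0,0,0]],[0.3,[0,0,-115],[0,0,0.1]],[0.3,[-30,-5,-125],[0,0,0.25]],[0.3,[-70,-11,-125],[0,0,0.4]],[0.3,[-110,-18,-125],[0,0,0.55]],[0.3,[-150,-25,-125],[0,0,0.7]],[0.3,[-190,-31,-125],[0,0,0.85]],[0.3,[-230,-38,-125],[0,0,1.0]],[0.3,[-255,-42,-125],[0,0,1.14]],[0.3,[-265,-44,-125],[0,0,1.25]],[0.3,[-269,-44,-125],[0,0,1.304]]])

```text
time_s: 5.5
tcp_pos: [0.4738, 0.2211, 0.148]
eef_rot: [-180.0, -0.1, -157.0]
contact_force: [-0.2, -0.6, -0.9]
gripper_width: 0.0459
gripper_force: 25.0
```

Request:
carry_out(deltas=[[0.3,[0,0,0],[0,0,0]],[0.3,[0,0,0],[0,0,0]],[0.3,[0,0,0],[0,0,0]]])

```text
time_s: 5.8
tcp_pos: [0.4741, 0.2192, 0.1484]
eef_rot: [-180.0, -0.0, -156.8]
contact_force: [0.8, -0.1, -0.5]
gripper_width: 0.0455
gripper_force: 25.0
```

Run:
```python
from h import *
s=r.get_state(); print(s['gripper_width'],s['gripper_force'])
p,d,c=grab('wrist'); cv2.imwrite('pics/w3.png',p[:,:,::-1])
go([474.6,219.9,85],-156.8)
pt,dt,ct=grab('top'); print(*rects(pt,ct,'red',.157))
```

```text
0.04554263489430551 24.999815225601196
shift [-0.6  0.4 63.5] turn [-0.     -0.0001  0.0005] | t 5.85 tcp [474.2 219.3 148.5] [-1.8000e+02 -1.0000e-02 -1.5677e+02]
(array([160., 259.]), array([453.1, 208.7]), array([44.9, 19.7]), -67.2)
```

View pics/w3.png

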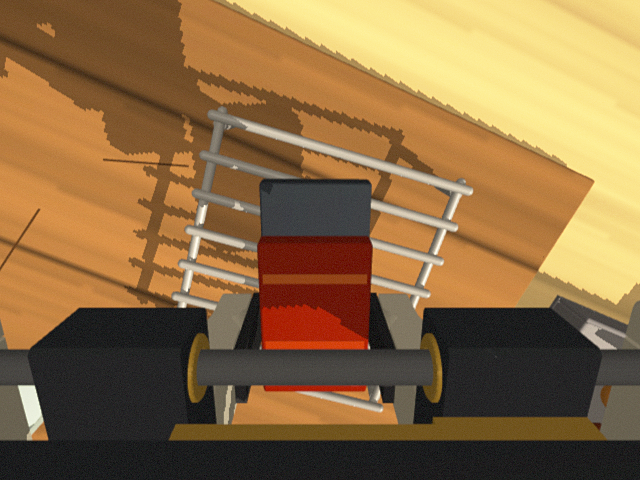

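The wrist view shows the held jasper (columns 259–371, front edge at row 237) square over the slate (columns 260–371, far edge at row 180). I'll check the offsets with numbers before lowering.

Run:
```python
from h import *
s=r.get_state(); A=R.from_euler('xyz',s['eef_rot'],degrees=True); c=r.get_calibration('wrist'); p=cv2.imread('pics/w3.png')[:,:,::-1].copy()
m=mask(p,'red'); i=p.astype(int)
sl=((i.sum(2)<330)&(np.ptp(i,axis=2)<45)).astype(np.uint8)
def T(uv,z): return (A.inv().apply(cast(uv,c,z)-s['tcp_pos'])*1000)[:,:2].round(1)
zb=s['tcp_pos'][2]-.0036
def edge(m,cs,rs): return [( (np.nonzero(m[v,240:400])[0][[0,-1]]+240+np.array([-.5,.5])),v) for v in rs]
col=[np.nonzero(m[200:300,u])[0][0]+199.5 for u in (275,290,315,340,355)]
print('jasper front x',T(list(zip((275,290,315,340,355),col)),zb+.012))
for rr in ((245,255,265),): 
    for e,v in edge(m,0,rr): print('jasper sides',T([(e[0],v),(e[1],v)],zb+.012).tolist())
for e,v in edge(sl,0,(195,210,225)): print('slate sides',T([(e[0],v),(e[1],v)],.081).tolist())
col=[np.nonzero(sl[165:230,u])[0][0]+164.5 for u in (285,300,315,330,350)]
print('slate front',T(list(zip((285,300,315,330,350),col)),.081))
```

```text
jasper front x [[ 38.3 -14.4]
 [ 38.3  -8.5]
 [ 38.3   1.3]
 [ 37.9  11.1]
 [ 38.3  16.9]]
jasper sides [[34.4, -21.4], [34.4, 23.6]]
jasper sides [[30.2, -21.6], [30.2, 23.8]]
jasper sides [[25.9, -21.4], [25.9, 23.5]]
slate sides [[39.5, -30.2], [39.5, 33.7]]
slate sides [[30.7, -40.4], [30.8, 37.0]]
slate sides [[21.8, -30.4], [21.8, 33.3]]
slate front [[ 51.7 -15.4]
 [ 49.5  -7. ]
 [ 48.9   1.5]
 [ 48.9   9.9]
 [ 48.9  21.2]]
```

Request:
carry_out(deltas=[[0.3,[-1,0.4,25],[0,0,0]],[0.3,[-1,0.4,45],[0,0,0]],[0.3,[-1,0.4,53],[0,0,0]],[0.3,[-1,0.4,57],[0,0,0]],[0.3,[-1,0.4,57],[0,0,0]],[0.3,[-1,0.4,57],[0,0,0]],[0.3,[-1,0.4,57],[0,0,0]]])

```text
time_s: 6.6
tcp_pos: [0.4754, 0.2209, 0.0924]
eef_rot: [180.0, 0.1, -156.8]
contact_force: [0.4, 0.4, -2.2]
gripper_width: 0.0458
gripper_force: 25.0
```

Run:
```python
from h import *
p,d,c=grab('wrist'); cv2.imwrite('pics/w4.png',cv2.resize(p[130:400,200:440,::-1],None,fx=2.2,fy=2.2)); cv2.imwrite('w4.png',p[:,:,::-1])
go([474.6,219.9,85],-156.8)
```

```text
shift [ 1.1 -0.6  7.3] turn [ 0.0005  0.0013 -0.    ] | t 6.65 tcp [475.3 220.9  92.3] [ 1.7997e+02  7.0000e-02 -1.5680e+02]
```

View pics/w4.png

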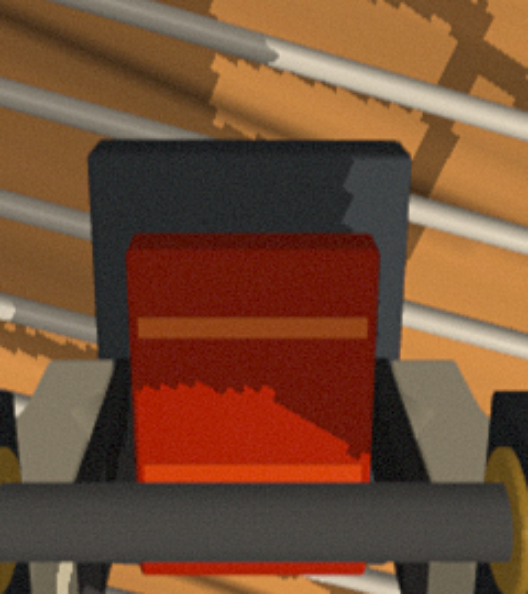

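The crop shows the slate's front edge at crop row 155 (columns 90–410) and the jasper's front lower edge at row 235 (columns 129–379). So the jasper sits about 0.8 mm too far towards +y and 0.4 mm short in x. I'll correct both and set it down.

Request:
carry_out(deltas=[[0.3,[0.4,-0.8,0],[0,0,0]],[0.3,[0.4,-0.8,2],[0,0,0]],[0.3,[0.4,-0.8,4],[0,0,0]],[0.3,[0.4,-0.8,5.5],[0,0,0]],[0.3,[0.4,-0.8,6.5],[0,0,0]],[0.3,[0.4,-0.8,7.2],[0,0,0]],[0.3,[0.4,-0.8,7.5],[0,0,0]],[0.3,[0.4,-0.8,7.5],[0,0,0]],[0.3,[0.4,-0.8,7.5],[0,0,0]]])

```text
time_s: 7.55
tcp_pos: [0.4748, 0.2195, 0.0845]
eef_rot: [-180.0, -0.0, -156.8]
contact_force: [-2.5, -0.6, 5.3]
gripper_width: 0.0456
gripper_force: 25.0
```

Request:
carry_out(deltas=[[0.8,[0,0,0],[0,0,0]],[0.8,[0,0,0],[0,0,0]],[0.8,[0,0,0],[0,0,0]],[0.8,[0,0,0],[0,0,0]],[0.9,[0,0,-10],[0,0,0]],[1,[0,0,-40],[0,0,0]],[1,[0,0,-80],[0,0,0]],[1,[0,0,-120],[0,0,0]],[1,[0,0,-130],[0,0,0]],[1,[0,0,-130],[0,0,0]],[1,[0,0,-130],[0,0,0]]])

```text
time_s: 8.65
tcp_pos: [0.4744, 0.2194, 0.2136]
eef_rot: [180.0, -0.0, -156.8]
contact_force: [-0.5, -0.1, -0.5]
gripper_width: 0.0877
gripper_force: 0.0
```

```bash
cat >> h.py <<'E'
def toolrect(m,c,z):
    s=r.get_state(); A=R.from_euler('xyz',s['eef_rot'],degrees=True)
    k=max(cv2.findContours(m,0,1)[0],key=cv2.contourArea)
    return cv2.minAreaRect((A.inv().apply(cast(k[:,0],c,z)-s['tcp_pos'])[:,:2]*1000).astype(np.float32)), cv2.minAreaRect((cast(k[:,0],c,z)[:,:2]*1000).astype(np.float32))
def slatemask(p):
    i=p.astype(int); m=((i.sum(2)<330)&(np.ptp(i,axis=2)<45)).astype(np.uint8)|(mask(p,'red')>0)|(mask(p,'green')>0)
    m[300:]=0; return cv2.morphologyEx(m,cv2.MORPH_OPEN,np.ones((11,11)))
E
python3 - <<'E'
from h import *
p,d,c=grab('wrist'); cv2.imwrite('w5.png',p[:,:,::-1])
print(*toolrect(mask(p,'red'),c,.093),*toolrect(slatemask(p),c,.081),sep='\n')
go([508,-240.9,200],-87.3)
E
```

```text
((0.6386642456054688, 1.3613128662109375), (45.84373474121094, 70.31827545166016), 89.9817886352539)
((472.9034423828125, 220.03285217285156), (70.31841278076172, 45.84371566772461), 23.1959171295166)
((0.81646728515625, 1.4513511657714844), (95.69824981689453, 63.94980239868164), 0.586905300617218)
((472.68609619140625, 220.03463745117188), (95.69841003417969, 63.94980239868164), 22.59075355529785)
shift [ 150.  -436.2   13.4] turn [ 9.0000e-04 -1.7000e-03 -1.2134e+00] | t 8.7 tcp [474.2 219.1 213. ] [-1.7999e+02 -1.0000e-01 -1.5682e+02]
```

The jasper lies within about 0.2 mm and 0.6° of the slate's centre and axis. Now the malachite.

Request:
carry_out(deltas=[[1,[150,-436,13],[0,0,-1.213]],[1,[150,-436,13],[0,0,-1.213]],[1,[150,-436,13],[0,0,-1.213]],[1,[150,-436,13],[0,0,-1.213]],[1,[150,-436,13],[0,0,-1.213]],[1,[150,-436,13],[0,0,-1.213]],[1,[150,-436,13],[0,0,-1.213]],[1,[150,-436,13],[0,0,-1.213]],[1,[150,-436,13],[0,0,-1.213]],[1,[150,-436,13],[0,0,-1.213]],[1,[150,-436,13],[0,0,-1.213]],[1,[150,-436,13],[0,0,-1.213]]])

```text
time_s: 9.9
tcp_pos: [0.5076, -0.2419, 0.1989]
eef_rot: [179.8, 0.0, -87.5]
contact_force: [0.0, 0.4, 0.4]
gripper_width: 0.0873
gripper_force: 0.0
```

Request:
carry_out(deltas=[[1,[0,0,0],[0,0,0]],[1,[0,0,0],[0,0,0]]])

```text
time_s: 10.1
tcp_pos: [0.5086, -0.2391, 0.2006]
eef_rot: [180.0, 0.0, -87.3]
contact_force: [-0.2, 0.3, 0.4]
gripper_width: 0.0878
gripper_force: 0.0
```

Run:
```python
from h import *
p,d,c=grab('wrist'); cv2.imwrite('w6.png',p[:,:,::-1])
m=mask(p,'green'); m[300:]=0
print(*rects(p,c,'green',.032)); print(*toolrect(m,c,.032))
go([508,-240.9,24],-87.3)
```

```text
(array([578., 236.]), array([ 282. , -231.1]), array([93.8, 61.4]), 13.4) (array([315., 211.]), array([ 506.5, -242.2]), array([69.6, 45.2]), -87.4) (array([ 74., 206.]), array([ 707.4, -238.4]), array([66.7, 57.2]), 18.1)
((-18.847326278686523, 226.10006713867188), (93.82975769042969, 61.3527717590332), 79.34632110595703) ((282.00146484375, -231.11387634277344), (93.8298110961914, 61.35279846191406), 13.425925254821777)
shift [  1.9   0.8 177. ] turn [0.0002 0.0002 0.0013] | t 10.15 tcp [ 508.8 -239.   201. ] [ 1.7999e+02  1.0000e-02 -8.7230e+01]
```

Request:
carry_out(deltas=[[1,[2.6,1.2,45],[0,0,0.001]],[1,[2.6,1.2,90],[0,0,0.001]],[1,[2.6,1.2,130],[0,0,0.001]],[1,[2.6,1.2,155],[0,0,0.001]],[1,[2.6,1.2,168],[0,0,0.001]],[1,[2.6,1.2,175],[0,0,0.001]],[1,[2.6,1.2,177],[0,0,0.001]],[1,[2.6,1.2,177],[0,0,0.001]],[1,[2.6,1.2,177],[0,0,0.001]]])

```text
time_s: 11.05
tcp_pos: [0.5086, -0.2429, 0.0253]
eef_rot: [-179.9, -0.0, -87.3]
contact_force: [-0.2, -0.2, 0.6]
gripper_width: 0.0876
gripper_force: 0.0
```

Request:
carry_out(deltas=[[0.3,[0,0,0],[0,0,0]],[0.3,[0,0,0],[0,0,0]],[0.3,[0,0,0],[0,0,0]],[0.3,[0,0,0],[0,0,0]],[0.3,[0,0,0],[0,0,0]],[0.3,[0,0,0],[0,0,0]],[0.3,[0,0,0],[0,0,0]],[0.3,[0,0,0],[0,0,0]]], squeeze=25)

```text
time_s: 11.85
tcp_pos: [0.5077, -0.2429, 0.0241]
eef_rot: [180.0, -0.0, -87.4]
contact_force: [-0.2, -0.8, 0.5]
gripper_width: 0.0454
gripper_force: 25.0
```

Request:
carry_out(deltas=[[0.3,[0,0,-25],[0,0,0]],[0.3,[0,0,-70],[0,0,0]],[0.3,[0,0,-115],[0,0,0.1]],[0.3,[-35,1,-140],[0,0,0.23]],[0.3,[-80,2,-140],[0,0,0.36]],[0.3,[-125,3,-140],[0,0,0.49]],[0.3,[-170,4,-140],[0,0,0.62]],[0.3,[-215,6,-140],[0,0,0.75]],[0.3,[-260,7,-140],[0,0,0.88]],[0.3,[-305,8,-140],[0,0,1.01]],[0.3,[-350,9,-140],[0,0,1.12]],[0.3,[-390,10,-140],[0,0,1.211]]])

```text
time_s: 13.05
tcp_pos: [0.479, 0.1485, 0.1641]
eef_rot: [180.0, 0.0, -157.0]
contact_force: [1.6, -0.8, -0.7]
gripper_width: 0.0455
gripper_force: 25.0
```

Run:
```python
from h import *
go([474.4,219.4,155],-156.8)
```

```text
shift [-23.5  67.1   9.1] turn [ 0.0003  0.0002 -0.0034] | t 13.05 tcp [479.  148.5 164.1] [ 1.7998e+02  1.0000e-02 -1.5700e+02]
```

Request:
carry_out(deltas=[[0.3,[-12,35,5],[0,0,0]],[0.3,[-20,58,9],[0,0,0]],[0.3,[-24,69,9],[0,0,0]],[0.3,[-24,69,9],[0,0,0]],[0.3,[-24,69,9],[0,0,0]],[0.3,[-24,69,9],[0,0,0]],[0.3,[-24,69,9],[0,0,0]]])

```text
time_s: 13.75
tcp_pos: [0.4747, 0.2182, 0.1552]
eef_rot: [180.0, 0.0, -156.8]
contact_force: [-0.4, -0.1, -1.4]
gripper_width: 0.0457
gripper_force: 25.0
```

Run:
```python
from h import *
go([474.4,219.4,105],-156.8)
```

```text
shift [-0.2  1.2 50.2] turn [ 0.      0.0001 -0.0004] | t 13.75 tcp [474.7 218.2 155.2] [ 1.8000e+02  1.0000e-02 -1.5682e+02]
```

Request:
carry_out(deltas=[[0.3,[-0.2,1,25],[0,0,0]],[0.3,[-0.2,1,40],[0,0,0]],[0.3,[-0.2,1,48],[0,0,0]],[0.3,[-0.2,1,50],[0,0,0]],[0.3,[-0.2,1,50],[0,0,0]],[0.3,[-0.2,1,50],[0,0,0]],[0.3,[-0.2,1,50],[0,0,0]]])

```text
time_s: 14.45
tcp_pos: [0.4747, 0.2204, 0.1058]
eef_rot: [180.0, 0.1, -156.7]
contact_force: [-0.7, 0.2, -1.4]
gripper_width: 0.0454
gripper_force: 25.0
```

Run:
```python
from h import *
p,d,c=grab('wrist'); cv2.imwrite('pics/w7.png',cv2.resize(p[130:400,200:440,::-1],None,fx=2.2,fy=2.2)); cv2.imwrite('w7.png',p[:,:,::-1])
go([474.4,219.4,97],-156.8)
```

```text
shift [ 0.6 -0.8  8.7] turn [0.0004 0.0011 0.0009] | t 14.5 tcp [474.6 220.4 105.7] [ 1.7998e+02  6.0000e-02 -1.5675e+02]
```

View pics/w7.png

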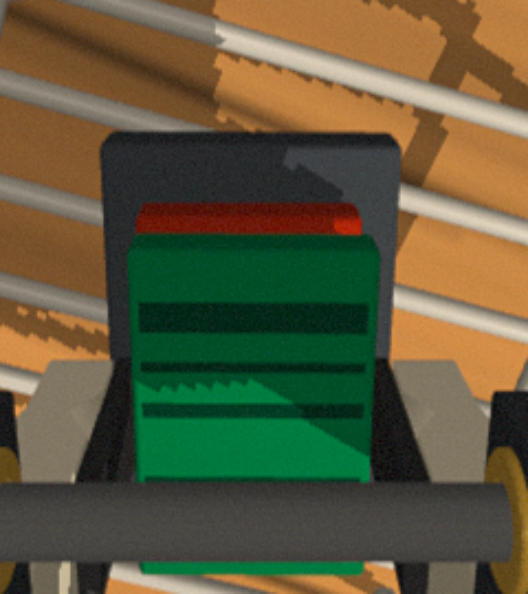

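The crop shows the held malachite (front lower edge at row 235, columns 129–379) over the jasper (front edge at row 204, columns 137–362). By ray casting it needs +0.6 mm in x and −0.8 mm in y, which agrees with the pose arithmetic. I'll lower it now.

Request:
carry_out(deltas=[[0.3,[0.6,-0.8,0],[0,0,0]],[0.3,[0.6,-0.8,2.5],[0,0,0]],[0.3,[0.6,-0.8,5],[0,0,0]],[0.3,[0.6,-0.8,6.5],[0,0,0]],[0.3,[0.6,-0.8,7.6],[0,0,0]],[0.3,[0.6,-0.8,8.4],[0,0,0]],[0.3,[0.6,-0.8,8.8],[0,0,0]],[0.3,[0.6,-0.8,8.8],[0,0,0]],[0.3,[0.6,-0.8,8.8],[0,0,0]]])

```text
time_s: 15.4
tcp_pos: [0.4741, 0.2191, 0.097]
eef_rot: [-180.0, 0.0, -156.7]
contact_force: [-3.6, -0.9, 6.6]
gripper_width: 0.0456
gripper_force: 25.0
```

Request:
carry_out(deltas=[[0.8,[0,0,0],[0,0,0]],[0.8,[0,0,0],[0,0,0]],[0.8,[0,0,0],[0,0,0]],[0.8,[0,0,0],[0,0,0]],[0.9,[0,0,-10],[0,0,0]],[1,[0,0,-40],[0,0,0]],[1,[0,0,-80],[0,0,0]],[1,[0,0,-115],[0,0,0]],[1,[0,0,-115],[0,0,0]],[1,[0,0,-115],[0,0,0]],[1,[0,0,-115],[0,0,0]]])

```text
time_s: 16.5
tcp_pos: [0.4736, 0.2188, 0.2108]
eef_rot: [-180.0, -0.1, -156.8]
contact_force: [-0.1, -0.2, -0.7]
gripper_width: 0.0877
gripper_force: 0.0
```

Run:
```python
from h import *
p,d,c=grab('wrist'); cv2.imwrite('w8.png',p[:,:,::-1])
m=mask(p,'green'); m[300:]=0
print(*toolrect(m,c,.105),*toolrect(slatemask(p),c,.081),sep='\n'); k=mask(p,'red'); print(cv2.countNonZero(k))
go([474.4,219.4,67],-156.8)
```

```text
((0.4271583557128906, 1.364755630493164), (71.00872039794922, 46.140254974365234), 0.29315611720085144)
((472.50006103515625, 219.71255493164062), (71.00880432128906, 46.1402702331543), 22.951688766479492)
((-0.5259819030761719, 1.6319427490234375), (97.23368835449219, 63.9658203125), 0.004543156363070011)
((473.2391052246094, 220.3096160888672), (97.23384094238281, 63.9658088684082), 23.240203857421875)
85
shift [ -1.3   0.3 143.4] turn [-0.0004 -0.0016  0.0008] | t 16.55 tcp [473.6 218.7 210.4] [-1.7998e+02 -9.0000e-02 -1.5676e+02]
```

Request:
carry_out(deltas=[[1,[-0.8,0.2,40],[0,0,0]],[1,[-0.8,0.2,80],[0,0,0]],[1,[-0.8,0.2,110],[0,0,0]],[1,[-0.8,0.2,128],[0,0,0]],[1,[-0.8,0.2,136],[0,0,0]],[1,[-0.8,0.2,140],[0,0,0]],[1,[-0.8,0.2,142],[0,0,0]],[1,[-0.8,0.2,142],[0,0,0]],[1,[-0.8,0.2,142],[0,0,0]],[1,[-0.8,0.2,142],[0,0,0]]])

```text
time_s: 17.55
tcp_pos: [0.4751, 0.22, 0.07]
eef_rot: [180.0, 0.1, -156.7]
contact_force: [0.3, 0.1, -0.9]
gripper_width: 0.0874
gripper_force: 0.0
```

Run:
```python
from h import *
go([474.4,219.4,68],-156.8); print(r.get_state()['contact_force'])
```

```text
shift [ 0.9 -0.2  2. ] turn [0.0005 0.0013 0.0009] | t 17.55 tcp [475.1 220.   70. ] [ 1.7997e+02  8.0000e-02 -1.5675e+02]
[ 0.34764103  0.07693317 -0.87045166]
```

Request:
carry_out(deltas=[[0.9,[0.4,-0.2,2],[0,0,0]],[0.8,[0.4,-0.2,2],[0,0,0]],[0.6,[0.4,-0.2,2],[0,0,0]],[0.6,[0.4,-0.2,2],[0,0,0]],[0.6,[0.4,-0.2,2],[0,0,0]],[0.6,[0.4,-0.2,2],[0,0,0]],[0.6,[0.4,-0.2,2],[0,0,0]],[0.6,[0.4,-0.2,2],[0,0,0]]], squeeze=15)

```text
time_s: 18.35
tcp_pos: [0.4745, 0.2193, 0.0673]
eef_rot: [180.0, 0.0, -156.7]
contact_force: [0.4, -0.6, -0.3]
gripper_width: 0.064
gripper_force: 15.0
```

Request:
carry_out(deltas=[[0.5,[0,0,0],[0,0,0]],[0.5,[0,0,0],[0,0,0]],[0.5,[0,0,0],[0,0,0]],[0.5,[0,0,0],[0,0,0]],[0.5,[0,0,0],[0,0,0]]], squeeze=50)

```text
time_s: 18.85
tcp_pos: [0.4745, 0.2194, 0.0673]
eef_rot: [180.0, 0.0, -156.7]
contact_force: [-0.8, 0.7, 0.8]
gripper_width: 0.0634
gripper_force: 50.0
```

Request:
carry_out(deltas=[[0.5,[0,0,-1],[0,0,0]],[0.5,[0,0,-3],[0,0,0]],[0.5,[0,0,-6],[0,0,0]],[0.5,[0,0,-10],[0,0,0]],[0.5,[0,0,-15],[0,0,0]],[0.5,[0,0,-20],[0,0,0]],[0.5,[0,0,-25],[0,0,0]],[0.5,[0,0,-30],[0,0,0]],[0.5,[0,0,-35],[0,0,0]],[0.5,[0,0,-39],[0,0,0]],[0.5,[0,0,-41],[0,0,0]],[0.5,[0,0,-42],[0,0,0]]])

```text
time_s: 20.05
tcp_pos: [0.4745, 0.2194, 0.1095]
eef_rot: [180.0, 0.0, -156.8]
contact_force: [0.2, -0.4, -5.4]
gripper_width: 0.0631
gripper_force: 50.0
```

Request:
carry_out(deltas=[[0.5,[0,0,-1],[0,0,0]],[0.5,[0,0,-4],[0,0,0]],[0.5,[0,0,-9],[0,0,0]],[0.5,[0,0,-15],[0,0,0]],[0.5,[0,0,-22],[0,0,0]],[0.5,[0,0,-29],[0,0,0]],[0.5,[0,0,-36],[0,0,0]],[0.5,[0,0,-43],[0,0,0]],[0.5,[0,0,-50],[0,0,0]],[0.5,[0,0,-55],[0,0,0]],[0.5,[0,0,-58],[0,0,0]],[0.5,[0,0,-59],[0,0,0]]])

```text
time_s: 21.25
tcp_pos: [0.4746, 0.2194, 0.1686]
eef_rot: [180.0, 0.0, -156.8]
contact_force: [-0.2, 0.1, -5.8]
gripper_width: 0.0636
gripper_force: 50.0
```

Request:
carry_out(deltas=[[0.5,[0,0,0],[0,0,0]],[0.5,[0,0,0],[0,0,0]],[0.5,[0,0,0],[0,0,0]],[0.5,[0,0,0],[0,0,0]],[0.5,[0,0,0],[0,0,0]],[0.5,[0,0,0],[0,0,0]]])

```text
time_s: 21.85
tcp_pos: [0.4745, 0.2193, 0.1682]
eef_rot: [-180.0, -0.0, -156.7]
contact_force: [-0.1, 0.0, -4.5]
gripper_width: 0.0637
gripper_force: 50.0
```

Run:
```python
from h import *
s=r.get_state(); print(s['tcp_pos'],s['eef_rot'],s['contact_force'],s['moment'],s['qd'].round(2))
p,d,c=grab('wrist'); q,_,_=grab('scene')
a=cv2.resize(p[130:400,200:440,::-1],(480,540)); b=q[130:310,380:480+80,::-1]; b=cv2.resize(b,None,fx=1.75,fy=1.75)
o=np.zeros((540,795,3),np.uint8); o[:,:480]=a; o[:b.shape[0],480:480+b.shape[1]]=b[:, :315]
cv2.imwrite('pics/fin.png',o)
```

```text
[0.47445934 0.21930094 0.16819236] [-1.79996514e+02 -7.22882130e-03 -1.56748456e+02] [-6.89068711e-02  2.46433831e-03 -4.49525493e+00] [ 0.08039799 -0.08637676 -0.00482835] [-0.01  0.03  0.03 -0.1   0.06  0.06]
```

View pics/fin.png

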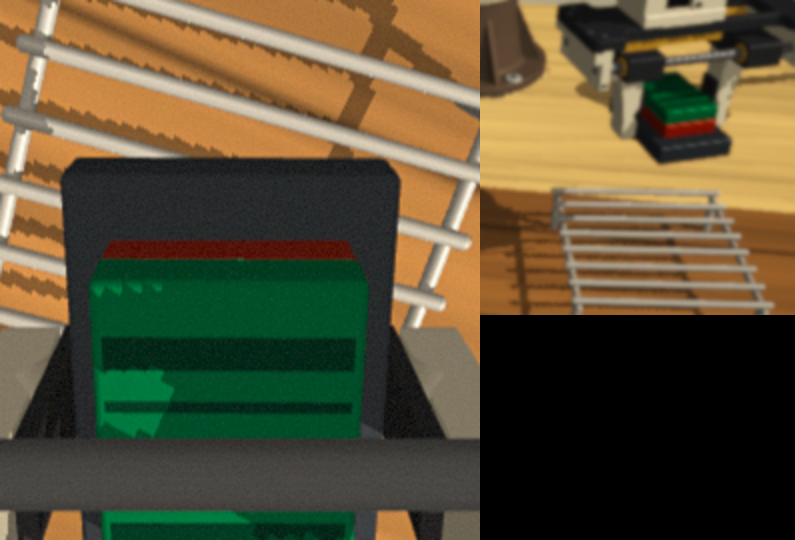

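Both views show the pile square and level in the grip, with the slate's front edge at row 160 on the left view, and about 10 cm above the rods. The arm is still, so I'll hand in.

```bash
python3 -c "
from plant import r
print(r.close_job())"
```

```text
the job is handed in; nothing more can be done
None
```

The job is handed in at about 22 s: jasper and then malachite were laid square on the slate, and the pile is held still and level about 10 cm above the rods, with the nodule, jar and lid left untouched.

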